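# Put the sanding kit back into its fitted trays

## Task

Put the four pieces of the sanding kit away, each in the blue holder whose yellow patch has its shape: the dark cork sanding block in the wide tray, the folded yellow rule in the long narrow tray, the tapered wooden block from the front row in the small tray, upright on its foot, and the roll of abrasive in the round dish, standing on end. Each must rest flat on its holder's floor inside the lips; do not disturb the spanner or the oil can.

Things in the scene. Friction and masses are not known exactly. Their poses are not given: they have to be found in the camera images.
- cork_mid (a point): Dark brown-black cork sanding block wrapped in abrasive, a plain brick 63 x 112 x 36 mm (x, y, z), lying on the bench. The point is its centre, 18 mm above its underside; its y axis runs along the 112 mm length, z up. Can be gripped across its 63 mm width.
- rule_mid (a point): Folded yellow rule, a flat bar 18 x 201 x 12 mm (x, y, z), lying flat on the bench. The point is its centre, 6 mm above its underside; its y axis runs along the 201 mm length, z up.
- block_mid (a point): Pale tapered hardwood block standing on its broad end, 28 x 51 mm at the foot and 64 mm tall (x, y, z). Its two x faces are parallel, 28 mm apart; along y it narrows towards the top. The point is on its vertical axis, 32 mm above its underside.
- roll_mid (a point): Dark brown roll of abrasive cloth standing on end, a short cylinder 69 mm in diameter and 50 mm tall with a hole down its middle. The point is its centre, 25 mm above its underside; z up.
- cork_tray_floor (a point): Wide blue tray for the cork sanding block, with a yellow patch 62 x 112 mm, fixed on the bench. Pocket 78 x 128 mm (x, y), i.e. 8 mm spare on every side; the floor is 3 mm above the bench and L-shaped lips at the four corners stand 5 mm above the floor (sides open between them). The point is the middle of the pocket floor; y runs along the 128 mm length.
- rule_tray_floor (a point): Long narrow blue tray for the folding rule, with a yellow patch 18 x 201 mm, fixed on the bench. Pocket 34 x 217 mm (x, y), 8 mm spare on every side; floor 3 mm above the bench, corner lips 5 mm above the floor, each reaching 50 mm along the long sides (the middle 120 mm of the sides is open). The point is the middle of the pocket floor; y runs along the 217 mm length.
- block_tray_floor (a point): Small oblong blue tray for the hardwood block, with a yellow patch 28 x 51 mm, fixed on the bench. Pocket 44 x 67 mm (x, y), 8 mm spare on every side; floor 3 mm above the bench, corner lips 5 mm above the floor. The point is the middle of the pocket floor; y runs along the 67 mm length.
- roll_dish_floor (a point): Round blue dish for the abrasive roll, with a round yellow patch 69 mm across, fixed on the bench. Pocket 85 mm in diameter, 8 mm spare all round; floor 3 mm above the bench, rim 5 mm above the floor. The point is the middle of the dish floor.
- spanner: Bystander, to be left alone: steel double open-ended spanner 35 x 197 x 8 mm (x, y, z), lying flat to the left of the holders. Origin under its middle.
- oil_can: Bystander, to be left alone: dark green oil can with a thin curved spout, 64 x 99 mm over all and 177 mm tall, standing to the left of the holders, beyond the spanner. Origin under its middle.
There are look-alikes about, which are no part of the job. Leave any purple look-alike of the part that bears roll_mid alone. Leave any purple look-alike of the part that bears block_mid alone.

How it is judged (in metres and radians):
At the end, for the whole second after the job is handed in: Each of the four pieces rests flat on the floor of its own holder (centre within 13 mm of the holder's centre, not more than 2 mm above its seat, upright within 0.06 rad; lengthwise in line with the tray: cork within 0.2 rad, rule 0.12, wooden block 0.45), at rest (horizontal distance between cork_mid and cork_tray_floor below 0.013 m and z of cork_mid in the frame of cork_tray_floor below 0.02 m and angle between each of cork_mid, rule_mid, block_mid, roll_mid's own z axis and vertical below 0.06 rad and linear speed of each of cork, rule, block, roll below 0.01 m/s and angle between the y axis of cork_mid and the y axis of cork_tray_floor, either way round below 0.2 rad and horizontal distance between rule_mid and rule_tray_floor below 0.013 m and z of rule_mid in the frame of rule_tray_floor below 0.008 m and angle between the y axis of rule_mid and the y axis of rule_tray_floor, either way round below 0.12 rad and horizontal distance between block_mid and block_tray_floor below 0.013 m and z of block_mid in the frame of block_tray_floor below 0.034 m and angle between the y axis of block_mid and the y axis of block_tray_floor, either way round below 0.45 rad and horizontal distance between roll_mid and roll_dish_floor below 0.013 m and z of roll_mid in the frame of roll_dish_floor below 0.027 m); the robot touches nothing.
It fails at once if the spanner is pushed more than 20 mm (distance of spanner from where it was at the start of the episode above 0.02 m).
It fails at once if the oil can is pushed more than 20 mm or knocked over (distance of oil_can from where it was at the start of the episode above 0.02 m or angle between oil_can's own z axis and vertical above 0.3 rad).
It also fails if it takes over 109 s, if anything falls off the work surface, if the arm or the gripper's body presses on something with over 40 N, if the wrist force passes 120 N, or if a joint passes its speed limit or range.

## Robot

A 7-joint arm with a two-finger parallel gripper is mounted at the origin on a cart in front of the work surface, level with it; the furniture and walls round the work are solid. World frame = base frame: x ahead of the robot, y to its left, z up, the work surface at z = 0. Lengths are in mm, angles in degrees, forces in N, time in s.
With the tool pointing down it reaches from about 425 to 1025 mm from the base axis. Payload 9.4 kg.
Tool frame: the origin (TCP) lies midway between the tips of the shut fingers; the grasp point (between the pads) lies 19 mm behind it (env.grip_point_offset is the distance from the TCP to the grasp point, in mm); z points along the fingers, y is the line along which they close (so a half turn about z gives the same grasp; the last joint's range is limited). The gripper opens to 93 mm and grips with 3 to 60 N. Pads are 15 mm wide; open, the fingers measure 128 mm over their backs; the gripper's body (75 mm by 188 mm) begins 65 mm behind the grasp point.
Start: joints at [-79.739, 34.337, -0.143, 91.639, 0.103, 54.024, -4.572], TCP at [183.445, 701.407, 197.318] pointing down, gripper open.
Joint ranges: [-147.43, 147.43], [-19.82, 112.94], [-74.19, 73.91], [6.32, 146.72], [-59.91, 239.91], [6.04, 106.73], [-150.56, 150.56]. Speed limits (degrees/s): [127.2, 127.2, 172.46, 172.46, 180, 180, 180].

## Interface

Orientations are given as [roll, pitch, yaw] about the fixed x, y, z axes, in that order (R = Rz(yaw) Ry(pitch) Rx(roll)).
In Python, from station import env gives the robot as it stands.
- The arm moves only by the tool servo_tool, never from a script. Its argument "targets" is one flat list of numbers, 7 for each row, row after row: the finger opening in mm, from 0 to 93, then the shift along the tool's x, y, z in mm, then the turn, a rotation vector about the tool's x, y, z in rad. A call has 1 to 10 rows; each row is the pose to reach, as a shift and turn from the pose commanded when the call began, along the tool's axes at that moment; what a row does not reach only later rows make up. A row lasts 1/12 s, in which the tool goes at most 41.7 mm and 7.16 degrees, less where a joint would pass 70% of its speed; a pose out of reach is approached as far as the arm can. A call with a gripper value outside its range is refused whole. The fingers move at their own pace and stop on an object; the grip force is fixed at half the most. Time passes only in rows, so rows that repeat a pose let the fingers close. It gives the time, the measured TCP pose, the force, the opening and the grip force at its end, in the units of the state.
- env.get_state(): the state, without advancing time (a new reading comes with each control period).
- env.snapshot(name): name is "scene" or "top" or "wrist"; returns the picture (480x640x3 uint8, red, green, blue); there is no depth.
- env.camera_info(name): a dict with "camera_matrix" (3x3 intrinsics, pixels), "origin" and "attitude" of the camera in the world; the wrist camera has in their place "mount" (4x4, takes a point from camera to tool coordinates, whose origin is the TCP and whose axes are the flange's). Camera axes: x right, y down, z forward; pixel columns grow to the right and rows downward; lengths in mm; the calibration is good to about 2 mm. The wrist camera is an equidistant fisheye: a pixel r from the principal point sees the ray r / f radians off the axis. A picture is of the moment at which its call begins: read the wrist's pose just before it. camera_info takes no time and is no camera call.
- env.sign_off(): hands the job in; it is judged then, once.
The state is a dict: "time": time; "q": joint angles; "qvel": joint speeds; "effort": joint torques, N m; "position": TCP position; "ee_rot": TCP orientation; "wrist_force": force on the tool from outside, world axes, zero at the start; "torque": the same for the moment, N m; "finger_gap": finger opening in mm; "grip_force": force on a finger pad.
Only numpy, scipy, OpenCV 4.12 (cv2) and the standard library are available. Lean on these libraries where they do the work, as an engineer would, in place of code of your own. Each camera call takes 0.05 s, during which the arm holds its last target. There are 200 camera calls.

## Working session

There is one attempt and no reset: what is moved stays moved. The work goes in short steps, Python scripts to look and compute and a tool call to move; the robot and the scene stay as the last step left them, time stands still between calls to the robot, and variables do not carry over. Pictures are saved under pics/ and viewed, at most 16 in all, crops included, and the job is handed in when it is done.

Besides the shell and the picture viewer there is one more tool, called after "Call:" as a command line: name --argument value ..., lists and objects as JSON in quotes. servo_tool: Moves the arm, as the interface text tells. Its arguments: {"type":"object","properties":{"targets":{"type":"array","items":{"type":"number"}}},"required":["targets"]}

```bash
ls; mkdir -p pics
python3 - <<'E'
from station import env
import cv2
for n in("scene","top"):
    cv2.imwrite(f"pics/{n}0.png",env.snapshot(n)[:,:,::-1]); print(n,env.camera_info(n))
print(env.camera_info("wrist")); print(env.get_state())
E
```

```text
pics
scene {'camera_matrix': array([[472.94288541,   0.        , 318.19728314],
       [  0.        , 472.94288541, 232.3566069 ],
       [  0.        ,   0.        ,   1.        ]]), 'origin': array([-148.30808547, -692.96589951,  594.35546734]), 'attitude': array([-118.96545235,   -1.50404011,  -41.62663499])}
top {'camera_matrix': array([[539.90111395,   0.        , 310.58309163],
       [  0.        , 539.90111395, 239.64710742],
       [  0.        ,   0.        ,   1.        ]]), 'origin': array([ 407.13702507,   37.25916842, 1296.09815617]), 'attitude': array([-174.94291871,    0.25455345,  -89.13227901])}
{'camera_matrix': array([[371.64829954,   0.        , 321.77090245],
       [  0.        , 371.64829954, 242.58298757],
       [  0.        ,   0.        ,   1.        ]]), 'mount': array([[-1.47410752e-03, -9.66760749e-01, -2.55678472e-01,
         6.93440584e+01],
       [ 9.99998800e-01, -1.30338318e-03, -8.37168855e-04,
         8.68656838e-01],
       [ 4.76094970e-04, -2.55679399e-01,  9.66761510e-01,
        -1.87892735e+02],
       [ 0.00000000e+00,  0.00000000e+00,  0.00000000e+00,
         1.00000000e+00]])}
{'time': 0.1, 'q': array([-79.74006527,  34.38094185,  -0.14797115,  91.67684048,
         0.1034685 ,  54.02564138,  -4.57141285]), 'qvel': array([ 0.01295875, -0.18145378,  0.04951004, -0.09083258, -0.04420827,
        0.02448515,  0.02106441]), 'effort': array([ 4.88038277e-03, -7.66549587e+01,  1.50163595e+00, -2.52935976e+01,
       -5.23948856e-02,  1.35360760e-02,  6.81873962e-05]), 'position': array([183.28952483, 700.94430237, 196.53000443]), 'ee_rot': array([-1.79916982e+02,  6.72647334e-03,  1.65351680e+02]), 'wrist_force': array([ 0.97926494,  0.06057767, -0.30812496]), 'torque': array([ 0.02160832,  0.02421234, -0.00114791]), 'grip_force': 0.0, 'finger_gap': 92.88499288290281}
```

View pics/top0.png

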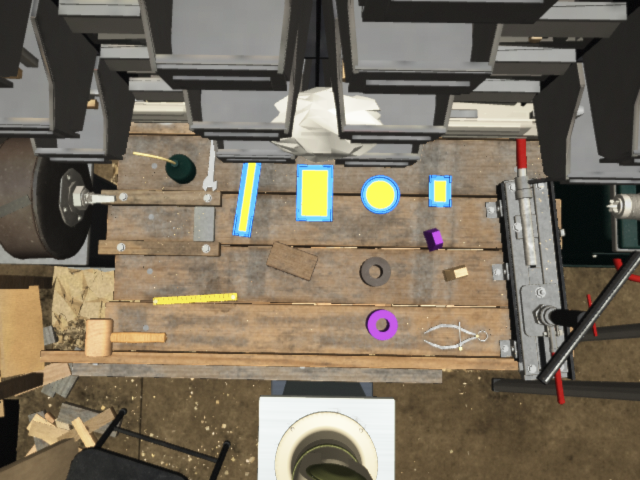

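View pics/scene0.png

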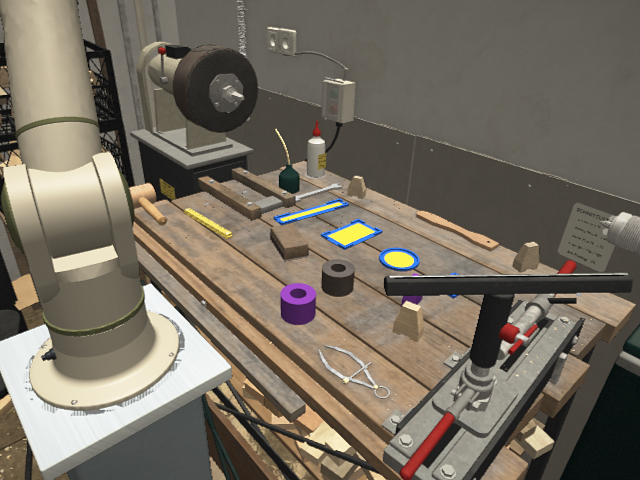

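The top view shows these, by pixel. Pieces: rule (195,298), cork (292,260), grey-brown roll (375,271), purple roll (382,324), pale block (457,272), purple block (433,239). Holders: rule tray (247,199), cork tray (315,193), dish (380,194), block tray (440,191).
Candidates for the tapered block: front pale (top 457,272 / scene 408,320), purple (433,239), and two pale ones in the back row (scene 357,187 and 527,257). The front pale one fits "front row" and isn't purple. I'll measure and check it in a crop.

```bash
cat > h.py <<'E'
import numpy as np, cv2
from scipy.spatial.transform import Rotation as R
from station import env
def ray(n,px):
    c=env.camera_info(n);K=np.array(c["camera_matrix"])
    d=np.linalg.inv(K)@np.r_[px,1.]
    return np.array(c["origin"]),R.from_euler('xyz',c["attitude"],degrees=True).as_matrix()@d
def plane(n,px,z):
    o,d=ray(n,px);return o+d*(z-o[2])/d[2]
def wplane(px,z,s):
    c=env.camera_info("wrist");K=c["camera_matrix"]
    v=(np.array(px,float)-K[:2,2])/K[0,0];r=np.hypot(*v)
    d=np.r_[np.sin(r)*v/max(r,1e-9),np.cos(r)]
    M=np.array(c["mount"]);Rt=R.from_euler('xyz',s["ee_rot"],degrees=True).as_matrix()
    o=Rt@M[:3,3]+s["position"];d=Rt@M[:3,:3]@d
    return o+d*(z-o[2])/d[2]
def rect(pts):
    (c,(w,h),a)=cv2.minAreaRect(np.float32(pts)[:,:2]); b=a if h>w else a+90
    # direction of long side from x axis: minAreaRect angle a is that of w side
    ang=(a if w>h else a+90)%180
    return np.round([*c,max(w,h),min(w,h),ang],1)
def cont(m,near=None,amin=30):
    cs=[c for c in cv2.findContours(m.astype(np.uint8),cv2.RETR_EXTERNAL,cv2.CHAIN_APPROX_NONE)[0] if cv2.contourArea(c)>amin]
    if near is None:return cs
    return min(cs,key=lambda c:np.hypot(*(c[:,0].mean(0)-near)))[:,0]
E
python3 - <<'E'
from h import *
im=cv2.imread("pics/top0.png");hsv=cv2.cvtColor(im,cv2.COLOR_BGR2HSV);H,S,V=cv2.split(hsv)
yel=(H>20)&(H<35)&(S>140)&(V>120)
for n,p in dict(ruleT=(247,199),corkT=(315,193),dish=(380,194),blockT=(440,191),rule=(195,298)).items():
    c=cont(yel if n!="rule" else cv2.morphologyEx(yel.astype(np.uint8),cv2.MORPH_CLOSE,np.ones((7,7))),p)
    print(n,rect([plane("top",q,12 if n=="rule" else 3) for q in c]))
for n,p,w in(("cork",(292,260),35),("roll",(375,271),25),("block",(457,272),20)):
    x,y=p;cv2.imwrite("pics/_%s.png"%n,im[y-w:y+w,x-w:x+w])
cr=[cv2.resize(im[y-w:y+w,x-w:x+w],(390,390),interpolation=cv2.INTER_CUBIC) for x,y,w in((292,260,32),(457,272,20))]
s=cv2.imread("pics/scene0.png")[270:350,250:450]
cv2.imwrite("pics/c1.png",np.vstack([np.hstack(cr),np.pad(cv2.resize(s,(500,200)),((0,0),(0,280),(0,0)))]))
print(plane("top",(213,140),0),plane("top",(207,188),0),plane("top",(523,165),50),plane("top",(180,168),60))
E
```

```text
Traceback (most recent call last):
  File "h.py", line 18, in rect
    (c,(w,h),a)=cv2.minAreaRect(np.float32(pts)[:,:2]); b=a if h>w else a+90
                ~~~~~~~~~~~~~~~^^^^^^^^^^^^^^^^^^^^^^^
cv2.error: OpenCV(4.12.0) /io/opencv/modules/imgproc/src/convhull.cpp:143: error: (-215:Assertion failed) total >= 0 && (depth == CV_32F || depth == CV_32S) in function 'convexHull'
```

```bash
sed -i 's/cv2.minAreaRect(.*; b=.*/cv2.minAreaRect(np.ascontiguousarray(np.float32(pts)[:,:2]))/' h.py
python3 - <<'E'
from h import *
im=cv2.imread("pics/top0.png");hsv=cv2.cvtColor(im,cv2.COLOR_BGR2HSV);H,S,V=cv2.split(hsv)
yel=(H>20)&(H<35)&(S>140)&(V>120)
for n,p in dict(ruleT=(247,199),corkT=(315,193),dish=(380,194),blockT=(440,191),rule=(195,298)).items():
    c=cont(yel if n!="rule" else cv2.morphologyEx(yel.astype(np.uint8),cv2.MORPH_CLOSE,np.ones((7,7))),p)
    print(n,rect([plane("top",q,12 if n=="rule" else 3) for q in c]))
cr=[cv2.resize(im[y-w:y+w,x-w:x+w],(380,380),interpolation=cv2.INTER_CUBIC) for x,y,w in((292,260,32),(457,272,20))]
s=cv2.imread("pics/scene0.png")[270:350,250:450]
cv2.imwrite("pics/c1.png",np.vstack([np.hstack(cr),np.pad(cv2.resize(s,(500,200)),((0,0),(0,260),(0,0)))]))
print(plane("top",(213,140),0),plane("top",(207,188),0),plane("top",(523,165),50),plane("top",(180,168),60))
E
```

```text
ruleT [625.8 200.6 164.6  13.5 173.1]
corkT [636.5  37.  105.4  55.9   0.8]
dish [ 6.337e+02 -1.205e+02  6.130e+01  6.050e+01  3.000e-01]
blockT [ 644.4 -265.6   44.5   21.8  179.7]
rule [376.6 316.1 198.9  17.7  93.9]
[763.46989622 287.72368386   0.        ] [644.13438911 298.62579579   0.        ] [ 700.10542005 -450.22300234   50.        ] [679.39270062 350.95131772  60.        ]
```

View pics/c1.png

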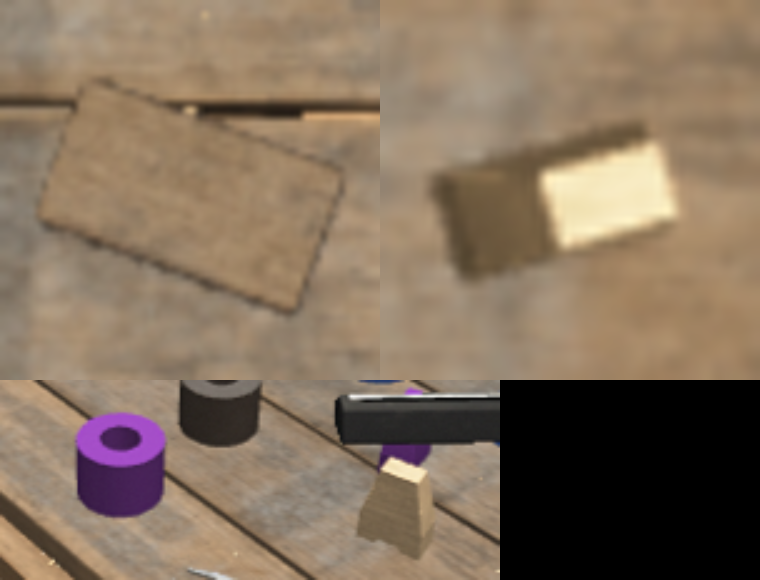

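The front pale block fits: it stands on its broad end and isn't purple, with its top face centred near top px (460.5,271.6). The crop also gives the cork's corners. Next I'll refine all the poses from the top picture.

```bash
cat >> h.py <<'E'
def holders(im,P,cam):
    hsv=cv2.cvtColor(im,cv2.COLOR_BGR2HSV);H,S,V=cv2.split(hsv)
    m=(((H>95)&(H<120)&(S>120))|((H>20)&(H<35)&(S>150)&(V>150))).astype(np.uint8)
    for n,p in P.items():
        c=cont(m,p); print(n,rect([cam(q,5) for q in c]))
def go(s,pos,yaw):
    "shift/turn in tool axes"
    Rt=R.from_euler('xyz',s["ee_rot"],degrees=True)
    T=R.from_euler('xyz',[180,0,yaw],degrees=True)
    return np.round(Rt.inv().apply(np.array(pos)-s["position"]),1),np.round((Rt.inv()*T).as_rotvec(),4)
E
python3 - <<'E'
from h import *
im=cv2.imread("pics/top0.png")
holders(im,dict(ruleT=(247,199),corkT=(315,193),dish=(380,194),blockT=(440,191)),lambda q,z:plane("top",q,z))
c=np.array([(90,78),(343,175),(293,312),(38,218)])*64/380+[260,228]
print("cork",rect([plane("top",q,36) for q in c]))
c=np.array([(150,152),(265,125),(298,215),(180,250)])*40/380+[437,252]
print("block",rect([plane("top",q,64) for q in c]))
g=cv2.cvtColor(im,cv2.COLOR_BGR2GRAY)
cc=cont((g[250:292,355:397]<85),(20,21));print("roll",cv2.minEnclosingCircle(cc),rect([plane("top",q+[355,250],50) for q in cc]))
s=env.get_state();print(go(s,(377,316,170),94),go(s,(377,316,50),94))
E
```

```text
ruleT [619.9 200.9 184.6  45.9 172.7]
corkT [636.1  37.  137.8  89.6 178.9]
dish [ 634.7 -121.3   93.3   92.3  135.7]
blockT [ 645.2 -265.1   76.8   55.5  179.6]
cork [468.4  86.7 107.   58.8  70.7]
block [ 448.7 -298.    29.6   24.4  107.3]Traceback (most recent call last):
  File "<stdin>", line 9, in <module>
  File "h.py", line 25, in cont
    return min(cs,key=lambda c:np.hypot(*(c[:,0].mean(0)-near)))[:,0]
           ~~~^^^^^^^^^^^^^^^^^^^^^^^^^^^^^^^^^^^^^^^^^^^^^^^^^^
ValueError: min() iterable argument is empty
```

Run:
```python
from h import *
im=cv2.imread("pics/scene0.png")
holders(im,dict(ruleT=(312,212),corkT=(352,235),dish=(399,259)),lambda q,z:plane("scene",q,z))
s=env.get_state();print(go(s,(377,316,170),94))
```

```text
ruleT [641.4 198.3 231.9  54.6 172.9]
corkT [635.5  37.2 143.8  94.6   0. ]
dish [ 634.2 -122.2   97.3   94.8   50.6]
(array([-284.8, -323.4,   27. ]), array([-1.2000e-03,  1.0000e-03,  1.2453e+00]))
```

Call:
servo_tool --targets '[60, -285, -323, 27, 0, 0, 1.245, 60, -285, -323, 27, 0, 0, 1.245, 60, -285, -323, 27, 0, 0, 1.245, 60, -285, -323, 27, 0, 0, 1.245, 60, -285, -323, 27, 0, 0, 1.245, 60, -285, -323, 27, 0, 0, 1.245, 60, -285, -323, 27, 0, 0, 1.245, 60, -285, -323, 27, 0, 0, 1.245, 60, -285, -323, 27, 0, 0, 1.245, 60, -285, -323, 27, 0, 0, 1.245]'

```text
time: 0.93
position: [371.1, 328.2, 171.2]
ee_rot: [180.0, -0.0, 93.7]
wrist_force: [0.2, 0.2, -0.1]
finger_gap: 60.0
grip_force: 0.0
```

```bash
cat >> h.py <<'E'
def look(name):
    s=env.get_state();im=env.snapshot("wrist")[:,:,::-1].copy();cv2.imwrite("pics/%s.png"%name,im);return s,im
E
python3 - <<'E'
from h import *
s,im=look("w1")
H,S,V=cv2.split(cv2.cvtColor(im,cv2.COLOR_BGR2HSV))
m=cv2.morphologyEx(((H>20)&(H<35)&(S>140)&(V>100)).astype(np.uint8),cv2.MORPH_CLOSE,np.ones((9,9)))
for c in cont(m,amin=1000):
    print(c[:,0].mean(0),rect([wplane(q,12,s) for q in c[:,0]]))
print(s["position"],s["ee_rot"])
E
```

```text
[326.48113208 225.51415094] [377.5 318.4 199.1  17.3  94.1]
[371.08235496 328.23754787 171.19547836] [ 1.79996880e+02 -3.71514820e-03  9.36698692e+01]
```

View pics/w1.png

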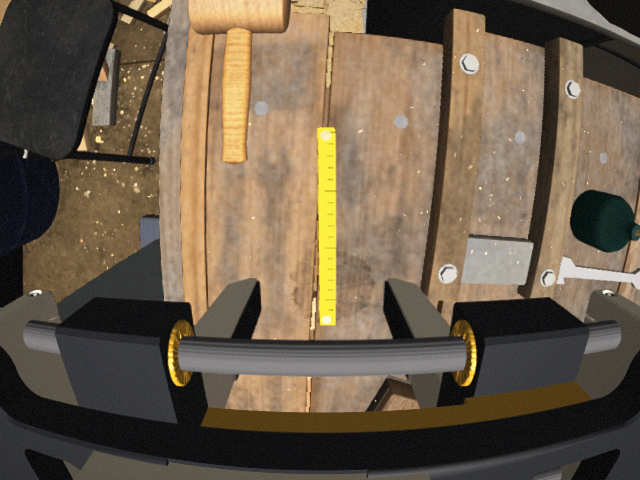

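Call:
servo_tool --targets '[50, -11, 6, 100, 0, 0, 0.004, 50, -11, 6, 100, 0, 0, 0.004, 50, -11, 6, 140, 0, 0, 0.007, 50, -11, 6, 150, 0, 0, 0.007, 50, -11, 6, 160, 0, 0, 0.007, 50, -11, 6, 165, 0, 0, 0.007, 50, -11, 6, 167.5, 0, 0, 0.007, 50, -11, 6, 167.5, 0, 0, 0.007, 0, -11, 6, 167.5, 0, 0, 0.007, 0, -11, 6, 167.5, 0, 0, 0.007]'

```text
time: 1.82
position: [378.0, 320.4, 5.1]
ee_rot: [179.9, -0.1, 93.6]
wrist_force: [-0.4, -0.1, -0.6]
finger_gap: 40.9
grip_force: 0.0
```

Call:
servo_tool --targets '[0, 0, 0, 0, 0, 0, 0, 0, 0, 0, 0, 0, 0, 0, 0, 0, 0, 0, 0, 0, 0, 0, 0, 0, 0, 0, 0, 0, 0, 0, 0, -40, 0, 0, 0, 0, 0, 0, -80, 0, 0, 0, 0, 0, 0, -100, 0, 0, 0]'

```text
time: 2.4
position: [378.0, 319.5, 106.4]
ee_rot: [179.9, -0.0, 93.6]
wrist_force: [-0.4, 1.1, 0.1]
finger_gap: 1.1
grip_force: 0.0
```

```bash
cat >> h.py <<'E'
def rule(s,im):
    H,S,V=cv2.split(cv2.cvtColor(im,cv2.COLOR_BGR2HSV))
    m=cv2.morphologyEx(((H>20)&(H<35)&(S>140)&(V>100)).astype(np.uint8),cv2.MORPH_CLOSE,np.ones((9,9)))
    for c in cont(m,amin=1000): print("rule",c[:,0].mean(0),rect([wplane(q,12,s) for q in c[:,0]]))
E
python3 - <<'E'
from h import *
s,im=look("w2");rule(s,im);print(s["position"],s["finger_gap"])
im=env.snapshot("top")[:,:,::-1].copy();cv2.imwrite("pics/t2.png",im)
E
```

```text
rule [319.78571429 225.54563492] [377.2 324.2 187.   17.2  93.8]
[378.04137737 319.54408338 106.44538036] 1.060722044040729
```

View pics/w2.png

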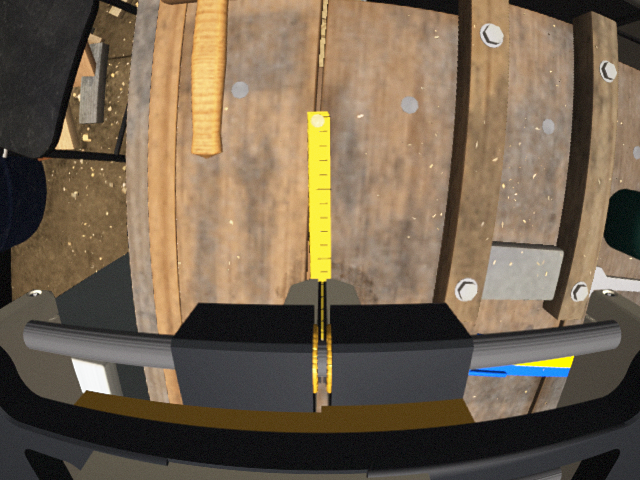

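The rule still lies at (320,112)–(320,280), unmoved: I lifted before the fingers had closed. I'll repeat it with a longer close.

Call:
servo_tool --targets '[40, 0, 0, 10, 0, 0, 0.005, 40, 0, 0, 20, 0, 0, 0.005, 40, 0, 0, 30, 0, 0, 0.005, 40, 0, 0, 40, 0, 0, 0.005, 40, 0, 0, 50, 0, 0, 0.005, 40, 0, 0, 70, 0, 0, 0.005, 40, 0, 0, 90, 0, 0, 0.005, 40, 0, 0, 99, 0, 0, 0.005, 40, 0, 0, 102, 0, 0, 0.005, 40, 0, 0, 102, 0, 0, 0.005]'

```text
time: 3.33
position: [377.1, 318.8, 0.6]
ee_rot: [-179.9, 0.1, 93.3]
wrist_force: [0.1, 0.5, 0.9]
finger_gap: 39.9
grip_force: 0.0
```

Call:
servo_tool --targets '[0, 0, 0, 1, 0, 0, 0, 0, 0, 0, 1, 0, 0, 0, 0, 0, 0, 1, 0, 0, 0, 0, 0, 0, 1, 0, 0, 0, 0, 0, 0, 1, 0, 0, 0, 0, 0, 0, 1, 0, 0, 0, 0, 0, 0, 1, 0, 0, 0]'

```text
time: 3.92
position: [377.6, 319.7, 1.0]
ee_rot: [180.0, -0.0, 93.3]
wrist_force: [-0.2, 0.1, -0.2]
finger_gap: 1.1
grip_force: 0.0
```

Run:
```python
from h import *
s,im=look("w3");rule(s,im);print(s["position"],s["finger_gap"])
cv2.imwrite("pics/w3s.png",np.hstack([im[60:420,120:520],cv2.resize(env.snapshot("scene")[:,:,::-1][170:260,150:250],(400,360))]))
```

```text
rule [318.81818182 217.72212693] [375.4 353.  127.8  17.   93.9]
[377.58610348 319.70709044   1.00991077] 1.1432376770492183
```

View pics/w3s.png

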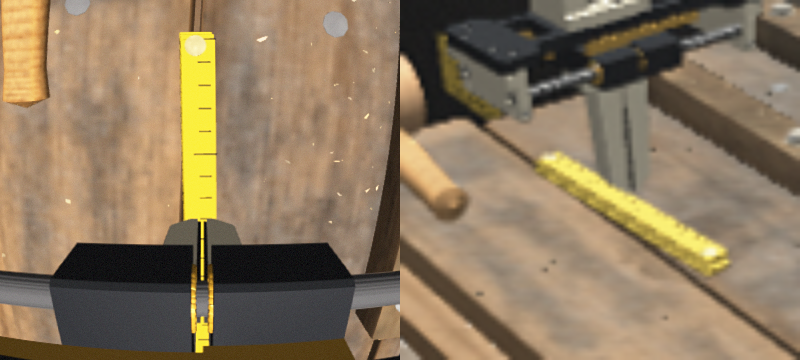

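Run:
```python
from h import *
for px in [(203.7,217.5),(208,217.5)]:
  print([plane("scene",px,z).round(1) for z in(0,12,20)])
c=env.camera_info("scene");Rc=R.from_euler('xyz',c["attitude"],degrees=True).as_matrix()
for P in [(377.6,319.7,1),(377.6,319.7,15),(375,318,12),(377.6,418,12),(377.6,218,12)]:
  p=c["camera_matrix"]@(Rc.T@(np.array(P)-c["origin"]));p=p[:2]/p[2];print(P,p,(p-[150,170])*4+[400,0])
s=env.get_state();print(s)
```

```text
[array([390. , 357.3,   0. ]), array([379.1, 336.1,  12. ]), array([371.9, 322. ,  20. ])]
[array([399. , 350.1,   0. ]), array([388., 329.,  12.]), array([380.6, 315. ,  20. ])]
(377.6, 319.7, 1) [206.70640937 223.57931059] [626.82563746 214.31724236]
(377.6, 319.7, 15) [206.23899764 218.87954017] [624.95599055 195.51816069]
(375, 318, 12) [205.79322616 220.40952951] [623.17290466 201.63811806]
(377.6, 418, 12) [188.18840273 207.10418018] [552.75361091 148.41672073]
(377.6, 218, 12) [227.17215512 234.56662027] [708.68862048 258.26648109]
{'time': 4.0167, 'q': array([-52.08094735,  38.35827109,   7.65304023, 130.18072856,
       -22.2320242 ,  12.61063065, -20.99480332]), 'qvel': array([ 0.10973519,  0.18246003, -0.00807213, -0.01384087, -0.02583805,
       -0.02431556, -0.09228767]), 'effort': array([-2.27938208e-02, -6.22049546e+01,  3.66576433e+00, -6.35392517e+00,
       -1.36632225e-02, -1.30843167e-02, -1.58468501e-04]), 'position': array([377.51197792, 319.61450948,   0.86813505]), 'ee_rot': array([ 1.79990963e+02, -5.23050978e-03,  9.33258656e+01]), 'wrist_force': array([-1.01197775, -1.26305329, -0.37898882]), 'torque': array([-0.08372311,  0.00233389, -0.06244445]), 'grip_force': 0.0, 'finger_gap': 0.7676909648526816}
```

Run:
```python
from h import *
def m(im,cam,p):
    H,S,V=cv2.split(cv2.cvtColor(im,cv2.COLOR_BGR2HSV))
    k=cv2.morphologyEx(((H>18)&(H<36)&(S>110)&(V>90)).astype(np.uint8),cv2.MORPH_CLOSE,np.ones((5,5)))
    c=cont(k,p);print(cam,c[:,0].min(),c[:,0].max());
    for z in(0,6,12):print(z,rect([plane(cam,q,z) for q in c]))
m(cv2.imread("pics/scene0.png"),"scene",(208,222));m(cv2.imread("pics/top0.png"),"top",(195,298));m(cv2.imread("pics/t2.png"),"top",(195,298))
```

```text
scene 183 231
0 [382.  327.4 213.2  30.   94.4]
6 [376.7 317.1 211.   29.7  94.4]
12 [371.3 306.8 208.9  29.4  94.4]
top 152 237
0 [376.1 319.8 203.5  19.9  94. ]
6 [376.3 318.5 202.6  19.8  94. ]
12 [376.4 317.2 201.7  19.7  94. ]
top 179 237
0 [378.4 287.6 139.   19.9  93.9]
6 [378.6 286.5 138.4  19.8  93.9]
12 [378.7 285.3 137.8  19.7  93.9]
```

Run:
```python
from h import *
im=cv2.imread("pics/w3.png")[200:340,240:400]
sc=env.snapshot("scene")[:,:,::-1][190:250,175:240]
cv2.imwrite("pics/z4.png",np.hstack([cv2.resize(im,(411,360),interpolation=cv2.INTER_CUBIC),cv2.resize(sc,(390,360),interpolation=cv2.INTER_CUBIC)])[:,:800])
```

```text
(no output)
```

View pics/z4.png

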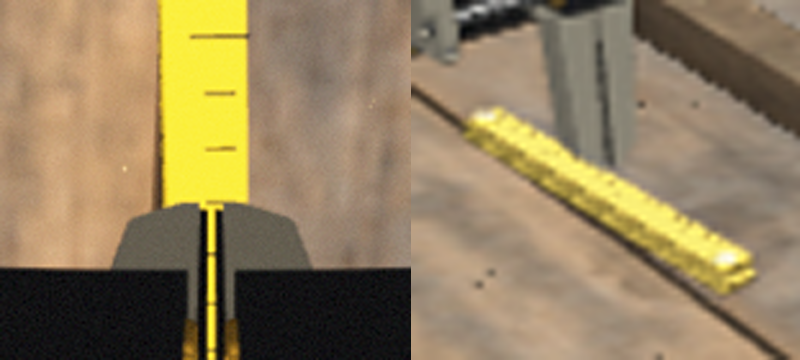

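The fingertips seem to stop at the rule's top edge, although the TCP reads z=1. I'll open and feel downwards in small steps.

Call:
servo_tool --targets '[40, 0, 0, -5, 0, 0, 0.01, 40, 0, 0, -5, 0, 0, 0.01, 40, 0, 0, -5, 0, 0, 0.01, 40, 0, 0, -5, 0, 0, 0.01, 40, 0, 0, -5, 0, 0, 0.01, 40, 0, 0, 0, 0, 0, 0.01, 40, 0, 0, 1, 0, 0, 0.01, 40, 0, 0, 2, 0, 0, 0.01, 40, 0, 0, 3, 0, 0, 0.01, 40, 0, 0, 3, 0, 0, 0.01]'

```text
time: 4.9
position: [377.4, 319.4, -2.5]
ee_rot: [-180.0, 0.0, 92.7]
wrist_force: [-0.1, -0.4, 0.9]
finger_gap: 40.4
grip_force: 0.0
```

Call:
servo_tool --targets '[40, 0, 0, 1, 0, 0, -0.02, 40, 0, 0, 2, 0, 0, -0.02, 40, 0, 0, 3, 0, 0, -0.02, 40, 0, 0, 4, 0, 0, -0.02, 40, 0, 0, 4, 0, 0, -0.02]'

```text
time: 5.32
position: [377.5, 319.6, -6.4]
ee_rot: [-180.0, 0.0, 93.9]
wrist_force: [0.9, -0.0, -0.2]
finger_gap: 40.1
grip_force: 0.0
```

Call:
servo_tool --targets '[40, 0, 0, 1, 0, 0, 0, 40, 0, 0, 2, 0, 0, 0, 40, 0, 0, 3, 0, 0, 0, 40, 0, 0, 4, 0, 0, 0, 40, 0, 0, 4, 0, 0, 0]'

```text
time: 5.73
position: [377.4, 319.5, -10.4]
ee_rot: [-180.0, 0.0, 93.9]
wrist_force: [-0.0, 0.1, 0.0]
finger_gap: 40.0
grip_force: 0.0
```

Call:
servo_tool --targets '[0, 0, 0, 1, 0, 0, 0, 0, 0, 0, 1, 0, 0, 0, 0, 0, 0, 1, 0, 0, 0, 0, 0, 0, 1, 0, 0, 0, 0, 0, 0, 1, 0, 0, 0, 0, 0, 0, 1, 0, 0, 0, 0, 0, 0, 1, 0, 0, 0]'

```text
time: 6.32
position: [377.5, 319.6, -11.2]
ee_rot: [-180.0, 0.0, 93.9]
wrist_force: [-0.4, 0.6, -0.6]
finger_gap: 15.6
grip_force: 30.0
```

Gripped (30 N) with the TCP reading z=-11, so the fingertips end about 12 mm above the reported TCP. From here I'll use heights relative to contact. Next: lift, turn, carry to the rule tray.

Call:
servo_tool --targets '[0, 0, 0, -30, 0, 0, 0, 0, 0, 0, -70, 0, 0, 0, 0, -14, 25, -100, 0, 0, -0.1, 0, -30, 55, -100, 0, 0, -0.22, 0, -48, 88, -100, 0, 0, -0.34, 0, -66, 121, -100, 0, 0, -0.46, 0, -84, 154, -100, 0, 0, -0.58, 0, -102, 187, -100, 0, 0, -0.7, 0, -120, 220, -100, 0, 0, -0.82, 0, -138.7, 253, -100, 0, 0, -0.94]'

```text
time: 7.15
position: [640.7, 197.2, 88.7]
ee_rot: [-180.0, -0.0, 148.1]
wrist_force: [0.5, 0.9, -1.3]
finger_gap: 16.2
grip_force: 30.0
```

Call:
servo_tool --targets '[0, 0, 0, 0, 0, 0, -0.12, 0, 0, 0, 0, 0, 0, -0.24, 0, 0, 0, 0, 0, 0, -0.36, 0, 0, 0, 0, 0, 0, -0.437, 0, 0, 0, 0, 0, 0, -0.437, 0, 0, 0, 0, 0, 0, -0.437]'

```text
time: 7.65
position: [639.2, 198.1, 88.5]
ee_rot: [-180.0, -0.0, 172.6]
wrist_force: [0.7, -0.1, -1.0]
finger_gap: 16.3
grip_force: 30.0
```

Run:
```python
from h import *
s,im=look("w5");print(s["position"],s["ee_rot"])
im=cv2.resize(im[0:300,170:470],(600,600));cv2.imwrite("pics/w5c.png",im)
```

```text
[639.15862571 198.05810808  88.53539155] [-1.79997732e+02 -3.03689755e-02  1.72620147e+02]
```

View pics/w5c.png

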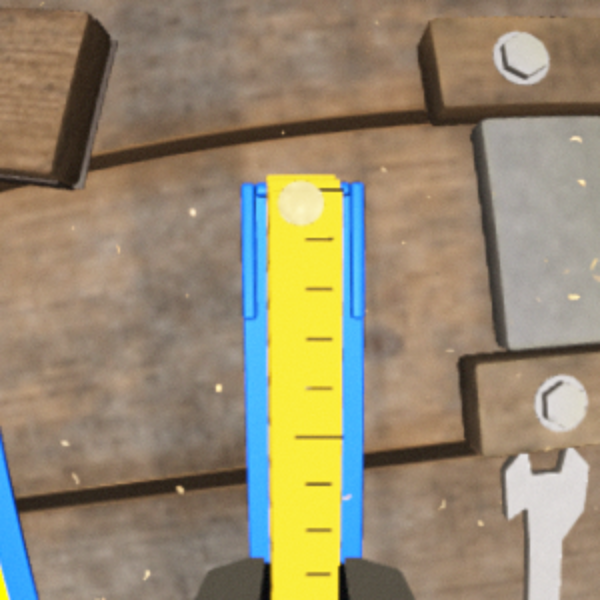

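The held rule ends at crop (305,176), and the tray's near end with its lips is at (243..365,183). The rule is centred and in line with the tray.

Run:
```python
from h import *
s=dict(position=np.array([639.16,198.06,88.5]),ee_rot=[-180,-.03,172.62])
f=lambda x,y,z:wplane((x/2+170,y/2),z,s).round(1)
for b in(0,):print("rule end",f(305,176,112),f(305,176,110),"rule mid@500",f(306,500,112),"tray",f(243,183,8),f(365,183,8),"tray sides",f(248,540,3),f(363,540,3))
```

```text
rule end [544.7 211.3 112. ] [544.4 211.3 110. ] rule mid@500 [617.3 202.  112. ] tray [527.8 191.4   8. ] [533.4 234.4   8. ] tray sides [661.3 173.8   3. ] [667.1 218.2   3. ]
```

Call:
servo_tool --targets '[0, 1, 0, 35, 0, 0, 0, 0, 1, 0, 70, 0, 0, 0, 0, 1, 0, 85, 0, 0, 0, 0, 1, 0, 92, 0, 0, 0, 0, 1, 0, 95, 0, 0, 0, 0, 1, 0, 96, 0, 0, 0, 0, 1, 0, 96, 0, 0, 0, 30, 1, 0, 96, 0, 0, 0, 30, 1, 0, 96, 0, 0, 0, 30, 1, 0, 96, 0, 0, 0]'

```text
time: 8.53
position: [639.0, 198.7, -6.1]
ee_rot: [180.0, 0.1, 172.8]
wrist_force: [0.3, 0.4, 0.1]
finger_gap: 28.8
grip_force: 0.0
```

Call:
servo_tool --targets '[36, 0, 0, 0, 0, 0, 0, 36, 0, 0, 0, 0, 0, 0, 36, 0, 0, -20, 0, 0, 0, 36, 0, 0, -60, 0, 0, 0, 60, 0, 0, -100, 0, 0, 0, 80, 0, 0, -130, 0, 0, 0, 90, 0, 0, -150, 0, 0, 0, 90, 0, 0, -150, 0, 0, 0]'

```text
time: 9.2
position: [640.7, 199.3, 148.0]
ee_rot: [179.8, 0.4, 172.8]
wrist_force: [0.9, 0.1, 0.0]
finger_gap: 58.2
grip_force: 0.0
```

Run:
```python
from h import *
s,im=look("w6");print(s["position"],s["ee_rot"])
cv2.imwrite("pics/w6c.png",im[0:480,60:600])
print("cork",go(s,(468.4,86.7,150),70.7), go(s,(468.4,86.7,150),250.7))
```

```text
[640.74853229 199.34067512 148.04188746] [179.79991208   0.38442239 172.76973621]
cork (array([ 156.8, -133.4,   -3.5]), array([8.5000e-03, 1.7000e-03, 1.7815e+00])) (array([ 156.8, -133.4,   -3.5]), array([-0.0016,  0.008 , -1.3601]))
```

View pics/w6c.png

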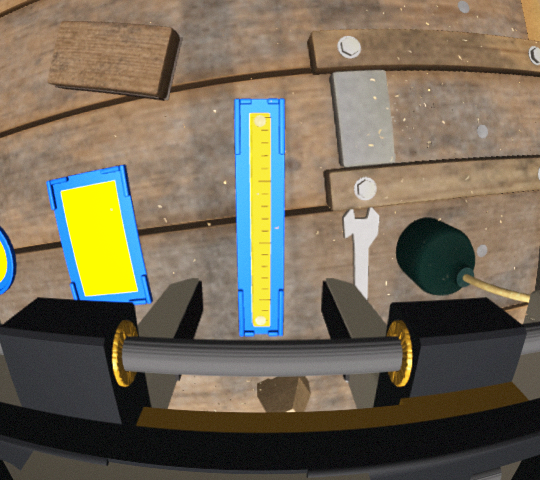

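The rule sits flat in its tray, with ends at (260,113) and (260,325) inside the lips. Next is the cork.

Call:
servo_tool --targets '[90, 20, -17, -4, 0, 0, 0.12, 90, 40, -34, -4, 0, 0, 0.24, 90, 70, -60, -4, 0, 0, 0.36, 90, 100, -85, -4, 0, 0, 0.48, 90, 130, -110, -4, 0, 0, 0.6, 90, 157, -133, -4, 0, 0, 0.72, 90, 157, -133, -4, 0, 0, 0.84, 90, 157, -133, -4, 0, 0, 0.96, 90, 157, -133, -4, 0, 0, 1.08, 90, 157, -133, -4, 0, 0, 1.2]'

```text
time: 10.08
position: [465.1, 85.9, 146.0]
ee_rot: [-179.9, 0.0, 103.7]
wrist_force: [0.5, 1.2, 0.2]
finger_gap: 89.9
grip_force: 0.0
```

Call:
servo_tool --targets '[90, 0, 0, 0, 0, 0, 0.12, 90, 0, 0, 0, 0, 0, 0.24, 90, 0, 0, 0, 0, 0, 0.36, 90, 0, 0, 0, 0, 0, 0.48, 90, 0, 0, 0, 0, 0, 0.58, 90, 0, 0, 0, 0, 0, 0.58]'

```text
time: 10.58
position: [465.2, 86.1, 145.8]
ee_rot: [-179.9, 0.1, 70.6]
wrist_force: [0.3, -0.2, -0.4]
finger_gap: 89.7
grip_force: 0.0
```

Run:
```python
from h import *
s,im=look("w7");print(s["position"],s["ee_rot"])
cv2.imwrite("pics/w7c.png",im[0:440,60:580])
print("cork",go(s,(468.4,86.7,0),70.7))
```

```text
[465.18486473  86.08402535 145.80921358] [-1.79938667e+02  1.04195908e-01  7.05600435e+01]
cork (array([  1.9,   3. , 145.8]), array([-0.0011,  0.0018, -0.0024]))
```

View pics/w7c.png

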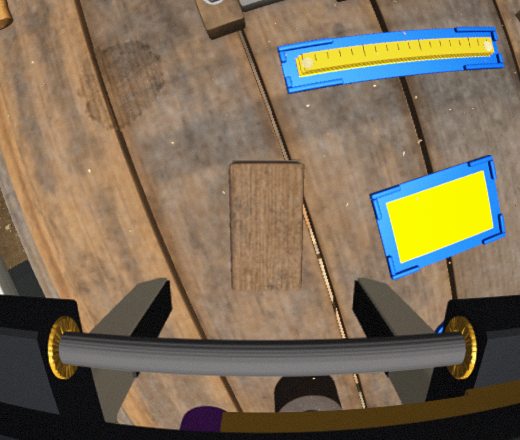

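Cork corners are at crop (230,161), (303,161), (301,290) and (231,290), square to the gripper and between the fingers.

Run:
```python
from h import *
s=dict(position=np.array([465.18,86.08,145.81]),ee_rot=[-179.94,.10,70.56])
r=rect([wplane((x+60,y),36,s) for x,y in((230,161),(303,161),(301,290),(231,290))]);print(r,go(s,(r[0],r[1],0),r[4]))
```

```text
[471.4  89.3 109.8  60.6  70.4] (array([  5.4,   4.9, 145.8]), array([-0.001 ,  0.0017,  0.0028]))
```

Call:
servo_tool --targets '[90, 4, 4, 40, 0, 0, 0, 90, 4, 4, 80, 0, 0, 0, 90, 4, 4, 115, 0, 0, 0, 90, 4, 4, 135, 0, 0, 0, 90, 4, 4, 145, 0, 0, 0, 90, 4, 4, 148, 0, 0, 0, 0, 4, 4, 148, 0, 0, 0, 0, 4, 4, 148, 0, 0, 0, 0, 4, 4, 148, 0, 0, 0, 0, 4, 4, 148, 0, 0, 0]'

```text
time: 11.47
position: [471.7, 89.0, -0.0]
ee_rot: [179.9, -0.1, 70.8]
wrist_force: [0.6, -0.6, 0.5]
finger_gap: 67.8
grip_force: 0.0
```

Call:
servo_tool --targets '[0, 0, 0, 0, 0, 0, 0, 0, 0, 0, 0, 0, 0, 0, 0, 0, 0, 0, 0, 0, 0]'

```text
time: 11.72
position: [471.5, 89.0, -0.3]
ee_rot: [179.9, -0.1, 70.8]
wrist_force: [-0.8, 0.2, 8.7]
finger_gap: 60.2
grip_force: 30.0
```

Call:
servo_tool --targets '[0, 0, 0, -20, 0, 0, 0, 0, 0, 0, -50, 0, 0, 0, 0, 0, 20, -70, 0, 0, 0.12, 0, 1, 45, -75, 0, 0, 0.24, 0, 2, 70, -75, 0, 0, 0.36, 0, 3, 95, -75, 0, 0, 0.48, 0, 4, 120, -75, 0, 0, 0.6, 0, 5, 145, -75, 0, 0, 0.72, 0, 5, 172.5, -75, 0, 0, 0.84, 0, 5, 172.5, -75, 0, 0, 0.96]'

```text
time: 12.55
position: [640.6, 34.9, 74.7]
ee_rot: [179.8, -0.3, 15.4]
wrist_force: [0.4, -0.3, -0.8]
finger_gap: 60.4
grip_force: 30.0
```

Call:
servo_tool --targets '[0, 0, 0, 0, 0, 0, 0.12, 0, 0, 0, 0, 0, 0, 0.24, 0, 0, 0, 0, 0, 0, 0.276, 0, 0, 0, 0, 0, 0, 0.276, 0, 0, 0, 0, 0, 0, 0.276]'

```text
time: 12.97
position: [635.4, 37.1, 73.9]
ee_rot: [-180.0, 0.0, 0.1]
wrist_force: [0.2, -0.5, 0.0]
finger_gap: 60.2
grip_force: 30.0
```

Run:
```python
from h import *
s,im=look("w8");print(s["position"],s["ee_rot"],s["finger_gap"])
holders(im,dict(corkT=(320,200)),lambda q,z:wplane(q,z,s))
cv2.imwrite("pics/w8c.png",im[0:330,150:490])
```

```text
[635.39429711  37.08767221  73.9117859 ] [-1.79999494e+02  2.68143407e-05  1.20505870e-01] 60.21542884192145
corkT [688.9  37.1  60.3   9.3  90. ]
```

View pics/w8c.png

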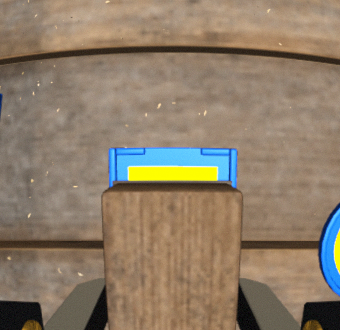

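Held cork: its end's top edge is at crop row ~190, columns 103–242. The tray's far outer edge is at row 150, columns 110–237. They are aligned.

Run:
```python
from h import *
s=dict(position=np.array([635.39,37.09,73.91]),ee_rot=[-180,0,.12])
f=lambda x,y,z:wplane((x+150,y),z,s).round(1)
print("cork end",f(103,190,110),f(242,190,110),"bot",f(172,183,74),"tray",f(109,150,8),f(237,150,8))
```

```text
cork end [689.7  66.2 110. ] [689.7   8.6 110. ] bot [688.9  37.6  74. ] tray [705.7  80.4   8. ] [705.8  -6.9   8. ]
```

Call:
servo_tool --targets '[0, 2.5, 0, 35, 0, 0, 0, 0, 2.5, 0, 55, 0, 0, 0, 0, 2.5, 0, 64, 0, 0, 0, 0, 2.5, 0, 68, 0, 0, 0, 0, 2.5, 0, 70, 0, 0, 0, 0, 2.5, 0, 70.5, 0, 0, 0, 0, 2.5, 0, 70.5, 0, 0, 0, 78, 2.5, 0, 70.5, 0, 0, 0, 78, 2.5, 0, 70.5, 0, 0, 0, 78, 2.5, 0, 70.5, 0, 0, 0]'

```text
time: 13.85
position: [638.4, 36.8, 3.9]
ee_rot: [-180.0, -0.1, -0.0]
wrist_force: [-0.3, -0.3, 0.0]
finger_gap: 75.2
grip_force: 0.0
```

Call:
servo_tool --targets '[82, 0, 0, 0, 0, 0, 0, 82, 0, 0, 0, 0, 0, 0, 82, 0, 0, -30, 0, 0, 0, 82, 0, 0, -70, 0, 0, 0, 90, 0, 0, -110, 0, 0, 0, 90, 0, 0, -150, 0, 0, 0, 90, 0, 0, -150, 0, 0, 0, 90, 0, 0, -150, 0, 0, 0]'

```text
time: 14.52
position: [639.3, 36.8, 155.7]
ee_rot: [-179.9, -0.2, 0.0]
wrist_force: [-0.9, 1.0, -0.2]
finger_gap: 90.0
grip_force: 0.0
```

Run:
```python
from h import *
s,im=look("w9");print(s["position"],s["ee_rot"])
t=env.snapshot("top")[:,:,::-1].copy();cv2.imwrite("pics/t9.png",t)
g=cv2.cvtColor(t,cv2.COLOR_BGR2GRAY)
m=(g<85);cs=cont(m[245:297,350:400].astype(np.uint8),amin=100)
for c in cs:
    print(cv2.minEnclosingCircle(c),rect([plane("top",q+[350,245],50) for q in c[:,0]]))
print(g[271,355:398])
```

```text
[639.27024627  36.83939627 155.70347844] [-1.79944838e+02 -2.43721672e-01  8.12474035e-03]
[138 139 141 138  76  39  74  98 104 104 107 107 106 111 137 149 147 145
 143 141 139 141 146 145 140  70  28  40 100 110 110 109 111 114 114 112
 142 152 146 141 134 132 129]
```

Run:
```python
from h import *
t=cv2.imread("pics/t9.png");g=cv2.cvtColor(t,cv2.COLOR_BGR2GRAY);S=cv2.cvtColor(t,cv2.COLOR_BGR2HSV)[:,:,1]
print(g[250:294,376]);print(S[250:294,376]);print(S[271,355:398])
s=env.get_state();print(go(s,(463,-117,150),-20))
```

```text
[136 129 119 119 128 128 118 102  98 100 102 104 104 108  75  47  95 126
 139 143 141 141 140 135 129 134 142 137 109 111 110 108 107 111 113 111
 119 131 124 124 127 131 136 138]
[99 98 95 87 88 87 74 53 43 43 40 44 41 40 41 63 78 78 80 81 82 81 79 70
 69 73 75 80 65 39 37 38 40 35 36 41 63 77 87 91 90 89 86 87]
[74 77 81 79 84 70 50 45 41 41 38 40 41 43 68 77 79 84 81 80 82 81 77 75
 74 77 85 52 41 39 37 37 39 40 38 48 72 71 74 69 70 68 65]
(array([-174.5,  154.2,    2.8]), array([-3.000e-04,  9.000e-04,  3.494e-01]))
```

Run:
```python
from h import *
p=plane("top",(375.7,271.1),50);print(p);s=env.get_state();print(go(s,(p[0],p[1],130),0))
im=cv2.imread("pics/w9.png");H,S,V=cv2.split(cv2.cvtColor(im,cv2.COLOR_BGR2HSV))
w={"position":s["position"],"ee_rot":s["ee_rot"]}
```

```text
[ 446.78483533 -106.64745823   50.        ]
(array([-190.7,  143.8,   22.8]), array([-0.0005,  0.0008,  0.0004]))
```

Call:
servo_tool --targets '[92, -191, 144, 23, 0, 0, 0, 92, -191, 144, 23, 0, 0, 0, 92, -191, 144, 23, 0, 0, 0, 92, -191, 144, 23, 0, 0, 0, 92, -191, 144, 23, 0, 0, 0, 92, -191, 144, 23, 0, 0, 0, 92, -191, 144, 23, 0, 0, 0, 92, -191, 144, 23, 0, 0, 0]'

```text
time: 15.28
position: [445.1, -107.9, 129.5]
ee_rot: [-180.0, 0.1, -0.2]
wrist_force: [-0.1, -0.1, 0.6]
finger_gap: 91.9
grip_force: 0.0
```

Run:
```python
from h import *
s,im=look("w10");print(s["position"],s["ee_rot"])
cv2.imwrite("pics/w10c.png",im[0:400,60:580])
# cork check in tray, top
```

```text
[ 445.09283506 -107.9217464   129.49154019] [-1.79969111e+02  1.43846170e-01 -1.99698058e-01]
```

View pics/w10c.png

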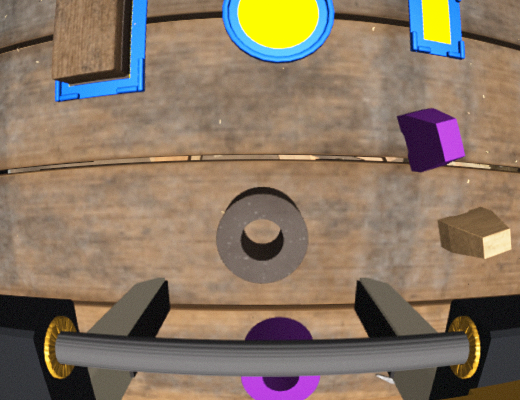

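The brown roll's top ring is centred at crop (262,237), between the fingers. The purple roll is at (280,355), clear of them. The block's top face is near (491,240).

Run:
```python
from h import *
s=dict(position=np.array([445.09,-107.92,129.49]),ee_rot=[-179.97,.14,-.2])
f=lambda x,y,z:wplane((x+60,y),z,s).round(1)
print(f(262,237,50),f(216,237,50),f(308,237,50))
print("block top",[f(x,y,64) for x,y in((472,212),(510,232),(512,257),(483,260))])
print("cork",[f(x,y,39) for x,y in((53,80),(127,71))],"tray",[f(x,y,8) for x,y in((57,100),(145,90))])
```

```text
[ 450.6 -107.6   50. ] [450.8 -73.3  50. ] [ 450.5 -141.8   50. ]
block top [array([ 473.7, -270.3,   64. ]), array([ 458.1, -312.4,   64. ]), array([ 436.4, -319. ,   64. ]), array([ 434.5, -287.5,   64. ])]
cork [array([582.7,  63.7,  39. ]), array([580.8,  -4.2,  39. ])] tray [array([570.2,  78.1,   8. ]), array([569.1,  -9.3,   8. ])]
```

Call:
servo_tool --targets '[92, 4, 0, 40, 0, 0, 0, 92, 4, 0, 75, 0, 0, 0, 92, 4, 0, 105, 0, 0, 0, 92, 4, 0, 118, 0, 0, 0, 92, 4, 0, 124, 0, 0, 0, 92, 4, 0, 126, 0, 0, 0, 0, 4, 0, 126, 0, 0, 0, 0, 4, 0, 126, 0, 0, 0, 0, 4, 0, 126, 0, 0, 0, 0, 4, 0, 126, 0, 0, 0]'

```text
time: 16.17
position: [451.7, -107.0, 5.1]
ee_rot: [180.0, -0.1, 0.0]
wrist_force: [-0.4, -1.2, -0.0]
finger_gap: 70.0
grip_force: 0.2
```

Call:
servo_tool --targets '[0, 0, 0, 0, 0, 0, 0, 0, 0, 0, 0, 0, 0, 0, 0, 0, 0, 0, 0, 0, 0]'

```text
time: 16.42
position: [451.7, -107.1, 5.1]
ee_rot: [180.0, -0.1, 0.0]
wrist_force: [-0.4, 0.9, 7.5]
finger_gap: 67.9
grip_force: 30.0
```

Call:
servo_tool --targets '[0, 0, 0, -20, 0, 0, 0, 0, 0, 0, -50, 0, 0, 0, 0, 25, 2, -75, 0, 0, 0, 0, 60, 5, -75, 0, 0, 0, 0, 95, 8, -75, 0, 0, 0, 0, 130, 12, -75, 0, 0, 0, 0, 160, 14.6, -75, 0, 0, 0, 0, 180, 14.6, -75, 0, 0, 0, 0, 185, 14.6, -75, 0, 0, 0, 0, 185, 14.6, -75, 0, 0, 0]'

```text
time: 17.25
position: [636.7, -121.5, 79.0]
ee_rot: [180.0, -0.0, 0.1]
wrist_force: [0.0, -0.6, -2.1]
finger_gap: 67.9
grip_force: 30.0
```

Run:
```python
from h import *
s,im=look("w11");print(s["position"],s["ee_rot"],s["finger_gap"])
hsv=cv2.cvtColor(im,cv2.COLOR_BGR2HSV);H,S,V=cv2.split(hsv)
b=((H>95)&(H<120)&(S>120)).astype(np.uint8)
for c in cont(b,amin=200): print(c[:,0].min(0),c[:,0].max(0))
cv2.imwrite("pics/w11c.png",cv2.resize(im[100:300,190:450],(780,600)))
```

```text
[ 636.69372703 -121.47201494   78.98188304] [ 1.79977741e+02 -3.25711389e-03  6.36310106e-02] 67.9291867675981
[299 293] [344 307]
[470 183] [540 281]
[258 183] [387 267]
[ 74 155] [184 325]
[  0 123] [ 21 300]
```

View pics/w11c.png

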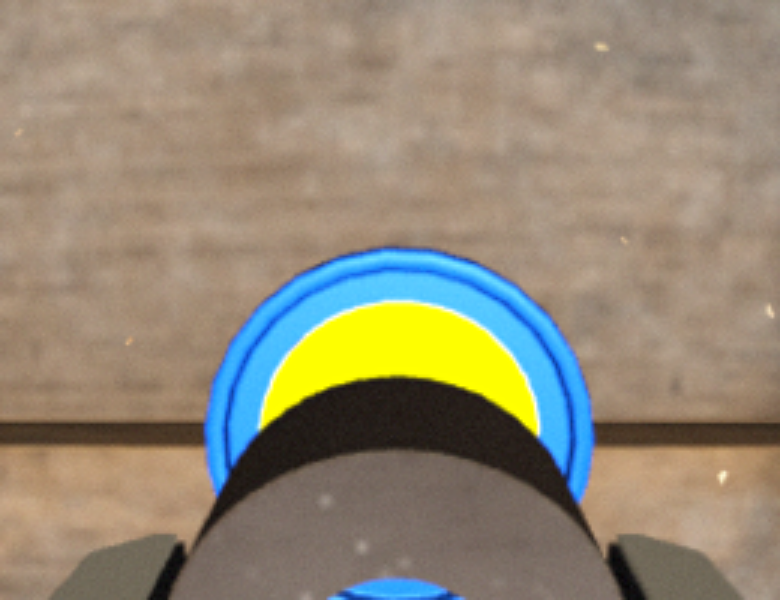

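The held roll has its top far edge at crop (397,450) and its bottom far edge at (397,378). The dish's yellow far edge is at (399,301). They are laterally aligned.

Run:
```python
from h import *
s=dict(position=np.array([636.69,-121.47,78.98]),ee_rot=[180,0,.06])
f=lambda x,y,z:wplane((190+x/3,100+y/3),z,s).round(1)
print("roll ctr",f(397,450,124)-[34.5,0,0],f(397,378,74)-[34.5,0,0],"dish",f(399,301,3)-[34.5,0,0],f(399,248,8)-[46.5,0,0], f(206,430,6),f(593,430,6))
```

```text
roll ctr [ 633.3 -121.1  124. ] [ 632.3 -121.2   74. ] dish [ 635.8 -121.9    3. ] [ 637.  -121.8    8. ] [639.3 -74.7   6. ] [ 639.2 -169.3    6. ]
```

Call:
servo_tool --targets '[0, 2.5, 0.5, 35, 0, 0, 0, 0, 2.5, 0.5, 55, 0, 0, 0, 0, 2.5, 0.5, 64, 0, 0, 0, 0, 2.5, 0.5, 68, 0, 0, 0, 0, 2.5, 0.5, 70, 0, 0, 0, 0, 2.5, 0.5, 70.3, 0, 0, 0, 0, 2.5, 0.5, 70.3, 0, 0, 0, 84, 2.5, 0.5, 70.3, 0, 0, 0, 84, 2.5, 0.5, 70.3, 0, 0, 0, 84, 2.5, 0.5, 70.3, 0, 0, 0]'

```text
time: 18.13
position: [639.0, -122.4, 9.7]
ee_rot: [180.0, -0.1, 0.0]
wrist_force: [-0.2, 0.2, -0.0]
finger_gap: 82.0
grip_force: 0.0
```

Call:
servo_tool --targets '[84, 0, 0, 0, 0, 0, 0, 84, 0, 0, 0, 0, 0, 0, 84, 0, 0, -30, 0, 0, 0, 84, 0, 0, -70, 0, 0, 0, 90, 0, 0, -110, 0, 0, 0, 80, 0, 0, -130, 0, 0, 0, 70, 0, 0, -130, 0, 0, 0]'

```text
time: 18.72
position: [640.8, -123.5, 143.9]
ee_rot: [179.9, -0.4, -0.0]
wrist_force: [0.5, -0.4, -0.0]
finger_gap: 80.2
grip_force: 0.0
```

Run:
```python
from h import *
s=env.get_state();print(s["position"],go(s,(449,-297,130),107.3))
```

```text
[ 640.81488479 -123.53564183  143.89068767] (array([-191.8,  173.6,   12.7]), array([ 0.0073, -0.0038, -1.8733]))
```

Call:
servo_tool --targets '[70, -20, 18, 13, 0, 0, -0.12, 70, -40, 36, 13, 0, 0, -0.24, 70, -60, 54, 13, 0, 0, -0.36, 70, -80, 72, 13, 0, 0, -0.48, 70, -100, 90, 13, 0, 0, -0.6, 70, -120, 108, 13, 0, 0, -0.72, 70, -140, 126, 13, 0, 0, -0.84, 70, -160, 145, 13, 0, 0, -0.96, 70, -180, 164, 13, 0, 0, -1.08, 70, -192, 174, 13, 0, 0, -1.2]'

```text
time: 19.55
position: [443.8, -298.3, 125.6]
ee_rot: [-179.9, 0.0, 68.9]
wrist_force: [-0.2, -0.6, 0.2]
finger_gap: 69.7
grip_force: 0.0
```

Call:
servo_tool --targets '[70, 0, 0, 0, 0, 0, -0.12, 70, 0, 0, 0, 0, 0, -0.24, 70, 0, 0, 0, 0, 0, -0.36, 70, 0, 0, 0, 0, 0, -0.48, 70, 0, 0, 0, 0, 0, -0.6, 70, 0, 0, 0, 0, 0, -0.67, 70, 0, 0, 0, 0, 0, -0.67, 70, 0, 0, 0, 0, 0, -0.67]'

```text
time: 20.22
position: [446.1, -296.3, 125.6]
ee_rot: [-180.0, -0.0, 107.0]
wrist_force: [0.4, -0.2, 0.1]
finger_gap: 69.8
grip_force: 0.0
```

Run:
```python
from h import *
s,im=look("w12");print(s["position"],s["ee_rot"])
t=env.snapshot("top")[:,:,::-1].copy();cv2.imwrite("pics/t12.png",t)
a=cv2.resize(im[110:350,200:440],(600,600));b=cv2.resize(t[150:250,225:325],(200,200));c=cv2.resize(t[150:250,325:425],(200,200));d=cv2.resize(t[150:250,405:505],(200,200))
cv2.imwrite("pics/w12c.png",np.hstack([a,np.vstack([b,c,d])]))
```

```text
[ 446.14690853 -296.25055838  125.55607128] [-1.79993589e+02 -4.25581952e-02  1.06967543e+02]
```

View pics/w12c.png

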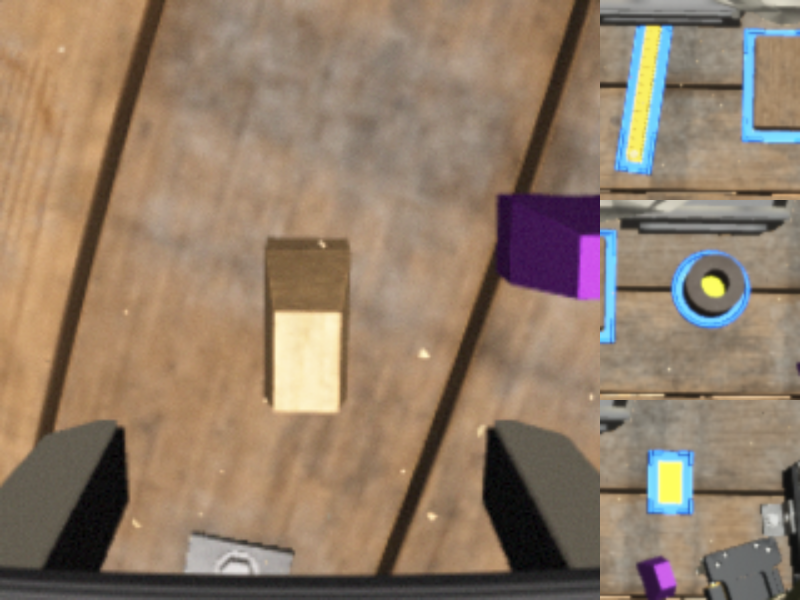

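The block stands square to the gripper: top face at crop (275..340, 310..411), far foot edge at row 240. The top-view panels show the rule, cork and roll seated in their holders.

Run:
```python
from h import *
s=dict(position=np.array([446.15,-296.25,125.56]),ee_rot=[-180,-.04,106.97])
f=lambda x,y,z:wplane((200+x/2.5,110+y/2.5),z,s)
t=[f(x,y,64) for x,y in((275,310),(340,310),(341,411),(273,411))]
r=rect(t);print(r,"foot",f(308,240,0).round(1))
a=np.deg2rad(107);ft=f(308,240,0)[:2]-25.5*np.array([np.cos(a),np.sin(a)]);print(ft)
for p in (r[:2],ft,(448.7,-298)): print(go(s,(*p,15),107)[0])
# cork and roll in holders from top
t=cv2.imread("pics/t12.png");H,S,V=cv2.split(cv2.cvtColor(t,cv2.COLOR_BGR2HSV))
def ctr(x,y,z):return plane("top",(x,y),z).round(1)
print("roll ctr",ctr(325+114.5/2,150+83.5/2,53),"dish",ctr(325+110.5/2,150+89/2,6))
```

```text
[ 449.4 -299.4   29.6   19.4  106.9] foot [ 442.9 -276.3    0. ]
[ 450.31567467 -300.65707426]
[ -4.    2.2 110.6]
[ -5.5   2.7 110.6]
[ -2.5   1.9 110.6]
roll ctr [ 631.5 -120.7   53. ] dish [ 633.1 -121.9    6. ]
```

Call:
servo_tool --targets '[70, -4, 2, 40, 0, 0, 0, 70, -4, 2, 75, 0, 0, 0, 60, -4, 2, 100, 0, 0, 0, 50, -4, 2, 112, 0, 0, 0, 40, -4, 2, 116, 0, 0, 0, 30, -4, 2, 117, 0, 0, 0, 0, -4, 2, 117, 0, 0, 0, 0, -4, 2, 117, 0, 0, 0, 0, -4, 2, 117, 0, 0, 0, 0, -4, 2, 117, 0, 0, 0]'

```text
time: 21.15
position: [450.1, -299.9, 10.0]
ee_rot: [179.9, 0.1, 107.1]
wrist_force: [-1.2, -0.2, 3.9]
finger_gap: 24.2
grip_force: 30.0
```

Call:
servo_tool --targets '[0, 0, 0, 0, 0, 0, 0, 0, 0, 0, 0, 0, 0, 0, 0, 0, 0, 0, 0, 0, 0, 0, 0, 0, 0, 0, 0, 0]'

```text
time: 21.48
position: [450.0, -299.9, 9.9]
ee_rot: [179.9, 0.1, 107.1]
wrist_force: [-1.5, 0.5, 7.5]
finger_gap: 24.5
grip_force: 30.2
```

Call:
servo_tool --targets '[0, 0, 0, -30, 0, 0, 0, 0, 0, 0, -70, 0, 0, 0, 0, 0, 0, -110, 0, 0, 0, 0, -3, 25, -115, 0, 0, -0.12, 0, -7, 55, -115, 0, 0, -0.24, 0, -10, 85, -115, 0, 0, -0.36, 0, -13, 115, -115, 0, 0, -0.48, 0, -17, 145, -115, 0, 0, -0.6, 0, -21, 175, -115, 0, 0, -0.72, 0, -24, 197, -115, 0, 0, -0.84]'

```text
time: 22.32
position: [647.5, -263.3, 124.4]
ee_rot: [180.0, 0.1, 155.7]
wrist_force: [0.2, 0.2, 0.1]
finger_gap: 24.6
grip_force: 29.8
```

Call:
servo_tool --targets '[0, 0, 0, 0, 0, 0, -0.12, 0, 0, 0, 0, 0, 0, -0.24, 0, 0, 0, 0, 0, 0, -0.36, 0, 0, 0, 0, 0, 0, -0.427, 0, 0, 0, 0, 0, 0, -0.427, 0, 0, 0, 0, 0, 0, -0.427]'

```text
time: 22.82
position: [644.6, -264.6, 124.0]
ee_rot: [180.0, -0.0, 179.6]
wrist_force: [0.3, 0.9, -0.6]
finger_gap: 24.3
grip_force: 29.8
```

Run:
```python
from h import *
s,im=look("w13");print(s["position"],s["ee_rot"],s["finger_gap"])
hsv=cv2.cvtColor(im,cv2.COLOR_BGR2HSV);H,S,V=cv2.split(hsv)
b=((H>95)&(H<120)&(S>120)).astype(np.uint8)
for c in cont(b,amin=100): print(c[:,0].min(0),c[:,0].max(0))
print("dark/pale col 322 rows 150:300"); print([tuple(map(int,hsv[y,322])) for y in range(170,290,4)])
print(H[250,280:365],V[250,280:365])
```

```text
[ 644.64193511 -264.60780055  124.04743499] [ 1.79989233e+02 -3.67242687e-03  1.79565306e+02] 24.297804243248233
[287 214] [301 275]
[287 187] [351 239]
[431 167] [518 270]
[567 155] [639 287]
dark/pale col 322 rows 150:300
[(14, 68, 203), (16, 67, 198), (16, 73, 195), (14, 67, 207), (126, 61, 183), (95, 137, 255), (96, 135, 255), (95, 138, 255), (27, 30, 255), (30, 255, 255), (30, 255, 255), (30, 255, 255), (30, 255, 255), (30, 255, 255), (30, 255, 255), (20, 140, 118), (16, 106, 101), (17, 118, 108), (16, 121, 150), (16, 124, 142), (15, 117, 157), (16, 118, 149), (16, 119, 152), (17, 122, 155), (18, 119, 156), (17, 123, 166), (16, 115, 173), (17, 120, 159), (16, 116, 150), (16, 114, 156)]
[ 13  12  14  17  13  13  16 139 107  97  96  96  96  99 111  11  16  17
  16  16  16  15  16  15  17  16  16  17  16  16  16  15  17  15  16  15
  14  15  16  16  17  15  15  15  15  16  17  17  17  17  16  16  17  17
  16  17  16  17  17  16  16  17  16  15  16  17  16  17  16  16  16  17
  13  15  17  16  18  15  12  11  14  13  15  12  15] [165 173 180 182 180 184 180 173 252 255 255 255 255 255 249 170 164 148
 148 147 149 152 150 151 151 149 147 147 147 147 148 146 142 145 143 144
 138 144 142 147 151 149 157 154 153 147 149 148 148 144 154 146 148 150
 148 156 155 156 158 157 156 153 157 165 158 158 151 150 154 143 108 133
 134 133 130 134 139 145 152 146 143 138 142 143 145]
```

Run:
```python
from h import *
s=dict(position=np.array([644.64,-264.61,124.05]),ee_rot=[180,0,179.57])
f=lambda x,y,z:wplane((x,y),z,s).round(1)
print("foot",f(322,229,114)+[25.5,0,0],"sides@250",f(295,250,135),f(349,250,135),"tray",f(287,187,6)+[38.5,0,0],f(351,187,6)+[38.5,0,0],f(319,202,3)+[25.5,0,0])
im=cv2.imread("pics/w13.png");cv2.imwrite("pics/w13c.png",cv2.resize(im[150:350,220:420],(600,600)))
```

```text
foot [ 645.6 -263.9  114. ] sides@250 [ 625.9 -277.4  135. ] [ 626.2 -250.6  135. ] tray [ 647.  -292.8    6. ] [ 647.5 -239.9    6. ] [ 647.4 -266.5    3. ]
```

View pics/w13c.png

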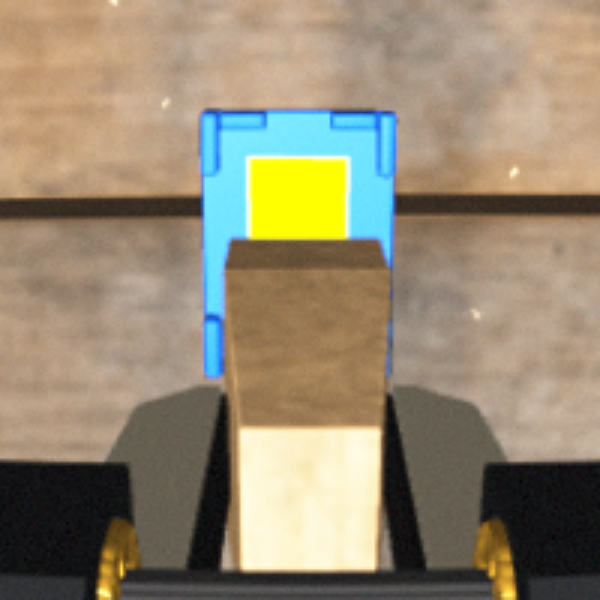

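The held block is in line with its tray: foot at crop (227..387,240), tray at (203..395,110). It is about 1.7 mm too far to +y, so I'll correct that and lower it.

Call:
servo_tool --targets '[0, -1, -1.7, 40, 0, 0, 0, 0, -1, -1.7, 75, 0, 0, 0, 0, -1, -1.7, 95, 0, 0, 0, 0, -1, -1.7, 105, 0, 0, 0, 0, -1, -1.7, 109, 0, 0, 0, 0, -1, -1.7, 110.6, 0, 0, 0, 0, -1, -1.7, 110.6, 0, 0, 0, 0, -1, -1.7, 110.6, 0, 0, 0, 42, -1, -1.7, 110.6, 0, 0, 0, 42, -1, -1.7, 110.6, 0, 0, 0]'

```text
time: 23.7
position: [646.6, -266.5, 14.7]
ee_rot: [-180.0, 0.1, 179.7]
wrist_force: [0.3, -0.6, 0.6]
finger_gap: 33.6
grip_force: 0.0
```

Call:
servo_tool --targets '[42, 0, 0, 0, 0, 0, 0, 42, 0, 0, 0, 0, 0, 0, 42, 0, 0, 0, 0, 0, 0, 42, 0, 0, -25, 0, 0, 0, 42, 0, 0, -60, 0, 0, 0, 42, 0, 0, -100, 0, 0, 0, 42, 0, 0, -130, 0, 0, 0, 42, 0, 0, -150, 0, 0, 0, 42, 0, 0, -150, 0, 0, 0]'

```text
time: 24.45
position: [648.3, -266.9, 168.8]
ee_rot: [-179.9, 0.4, 179.7]
wrist_force: [1.1, -0.7, -0.3]
finger_gap: 41.8
grip_force: 0.0
```

Run:
```python
from h import *
s,im=look("w14");print(s["position"],s["ee_rot"])
sc=env.snapshot("scene")[:,:,::-1]; t=env.snapshot("top")[:,:,::-1]
a=cv2.resize(im[100:340,60:600],(540,240));b=cv2.resize(sc[180:310,250:510],(520,260));c=cv2.resize(t[150:240,225:465],(480,180))
W=560;P=lambda i:np.pad(i,((0,0),(0,W-i.shape[1]),(0,0)))
cv2.imwrite("pics/fin.png",cv2.resize(np.vstack([P(im[100:320,60:600]),P(cv2.resize(sc[185:305,260:480],(400,218))),P(cv2.resize(t[155:240,225:465],(456,160)))]),(560,598)))
```

```text
[ 648.30560507 -266.92958822  168.77043302] [-179.85930072    0.4121363   179.70655778]
```

View pics/fin.png

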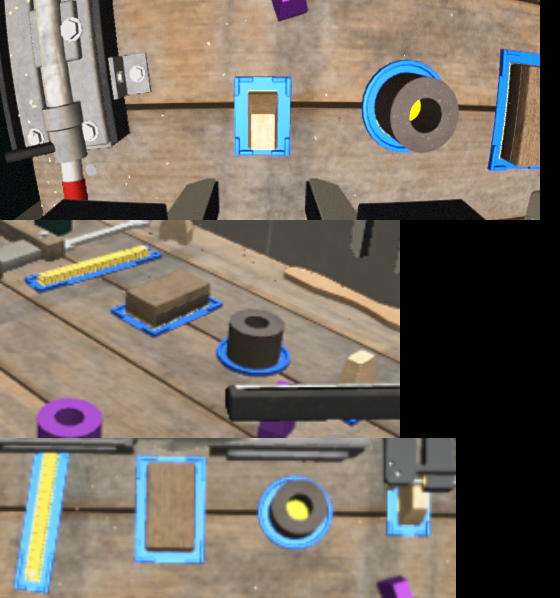

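All four pieces sit flat inside their holders: block (262,117), roll (410,105), and cork and rule in the lower panels. The gripper is clear, so I'll hand in.

```bash
python3 -c "
from station import env
print(env.sign_off())"
```

```text
the job is handed in; nothing more can be done
None
```

The cork block, rule, wooden block and abrasive roll are all in their own holders and looked flat in the final pictures; I never touched the spanner or the oil can, and the job was handed in at about 25 s with no verdict returned.

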